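Unload a flange plate from its clamp fixture

TASK

Of the two clamp fixtures on the bench, one holds a rectangular flange plate and the other a round disc. Swing the clamp bar over the rectangular plate up until it stands about upright, then slide the plate along the bed, without lifting it off, out from beneath the bar until it lies wholly on the front half of the bed (the end away from the hinge), past the dark line, and leave it lying there flat and square to the bed with the bar still up. Leave the round disc in place.

Things in the scene. Friction and masses are not known exactly. Their poses are not given: they have to be found in the camera images.
- fixture: Clamp fixture with the rectangular plate, bolted down (its twin holds the disc; either may be left or right). Origin: underside centre; x runs from the open front (robot side) back to the hinge, z up. Foot 270 x 90 x 10 mm; bed 250 long, 34 wide, top at z 40, dark line across it at x -10 (front half: x -125 to -10). Hinge axis along y at x 115, z 78 mm, between cheeks x 105-129, 90 high.
- clamp_bar (a joint): Its bar, rad: 0 down on the plate (start), grows as the front end swings up and back; 1.57 upright, stop 1.65. Stiff hinge: stays where left; 3-4 N at the handle lifts it. Bar 18 x 10 mm. Handle: black cross grip, 18 mm diameter, 36 long along fixture y, flat ends; centre at fixture y 0, x = 115 - 140 cos q, z = 78 + 140 sin q mm. Pad 44 wide, 65 mm from the hinge, 30 below bar axis.
- flange_plate: Loose aluminium plate 90 (x) x 56 (y) x 8 mm, 0.14-0.28 kg, 34 x 28 mm opening in the middle, four dark bolt holes. Origin: underside centre. Starts on the bed at about fixture x +50, y 0, z 40 mm, long side along the bed, overhanging it 11 mm each side: grip its long edges from above. A 5 mm nose under the bar's pad sits in the opening and blocks sliding while the bar is down.
- round_disc: Bystander, to be left in place: loose round aluminium disc, 80 mm diameter, 8 mm thick, 34 mm hole, under the bar of the other fixture, underside 40 mm above the bench. Origin: centre of its underside.
Mind the look-alikes: they are no part of the job. What is shaped like the flange_plate but orange, pink or turquoise is not meant.

How it is judged:
On the way:
1. the clamp bar is swung up near upright (over 1.1 rad) while the plate is still in its place (within 25 mm) (value of joint clamp_bar above 1.1 rad and distance of flange_plate from where it was at the start of the episode below 0.025 m), for 0.2 s.
At the end, for the whole second after the job is handed in: The clamp bar of the plate's fixture stands at over 1.1 rad; the rectangular plate lies flat and at rest on the front half of that fixture's bed, its centre 48 to 115 mm in front of the fixture's origin, within 15 mm of the bed's middle line and within 0.2 rad of square to it (value of joint clamp_bar above 1.1 rad and x of flange_plate in the frame of fixture between -0.115 and -0.048 m and y of flange_plate in the frame of fixture between -0.015 and 0.015 m and z of flange_plate in the frame of fixture between 0.036 and 0.045 m and angle between flange_plate's own z axis and vertical below 0.1 rad and angle between the x axis of flange_plate and the x axis of fixture, either way round below 0.2 rad and linear speed of flange_plate below 0.02 m/s); the robot touches nothing.
It fails at once if the plate is lifted more than 15 mm off the bed instead of being slid (z of flange_plate in the frame of fixture above 0.055 m).
It fails at once if the round disc in the other fixture is moved by more than 20 mm (distance of round_disc from where it was at the start of the episode above 0.02 m).
It also fails if it takes over 45 s, if anything falls off the work surface, if the arm or the gripper's body presses on something with over 40 N, if the wrist force passes 120 N, or if a joint passes its speed limit or range.

ROBOT

A 7-joint arm with a two-finger parallel gripper is mounted at the origin on the work surface. World frame = base frame: x ahead of the robot, y to its left, z up, the work surface at z = 0. Lengths are in m, angles in rad, forces in N, time in s.
With the tool pointing down it reaches from about 0.425 to 0.875 m from the base axis. Payload 4.7 kg.
Tool frame: the origin (TCP) lies midway between the tips of the shut fingers; the grasp point (between the pads) lies r.grip_depth behind it (r.grip_depth is the distance from the TCP to the grasp point, in m); z points along the fingers, y is the line along which they close (so a half turn about z gives the same grasp; the last joint's range is limited). The gripper opens to 87 mm and grips with 3 to 60 N. Pads are 19 mm wide; open, the fingers measure 117 mm over their backs; the gripper's body (75 mm by 190 mm) begins 51 mm behind the grasp point.
Start: joints at [-1.276, 0.321, -0.07, 1.45, 0.023, 1.371, -0.057], TCP at [0.18, 0.625, 0.223] pointing down, gripper open.
Joint ranges: [-2.86, 2.86], [-0.3, 2.09], [-1.38, 1.24], [0.06, 2.45], [-1.56, 4.7], [0.09, 2.05], [-2.69, 2.69]. Speed limits (rad/s): [2.57, 2.57, 3.14, 3.14, 3.14, 3.14, 3.14].

INTERFACE

Orientations are given as a 3x3 rotation matrix whose columns are the frame's x, y, z axes.
In Python, from plant import telemetry, eyes, job, r gives the robot as it stands. The module is installed in compiled form; this text tells all that it offers.
- The arm moves only by the tool drive_tool, never from a script. Its argument "commands" is a list of rows, each an object with "xyz": the shift along the tool's x, y, z in mm, a list of three; "angular": the turn, a rotation vector about the tool's x, y, z in rad, a list of three; "hand": the opening, from 0 (shut) to 1 (fully open). In form: [{"xyz": [dx, dy, dz], "angular": [rx, ry, rz], "hand": hand}, ...]. A call has 1 to 8 rows; each row is the pose to reach, as a shift and turn from the pose commanded when the call began, along the tool's axes at that moment; what a row does not reach only later rows make up. A row lasts 1/12 s, in which the tool goes at most 41.7 mm and 7.16 degrees, less where a joint would pass 70% of its speed; a pose out of reach is approached as far as the arm can. A call with a gripper value outside its range is refused whole. The fingers move at their own pace and stop on an object; the grip force is fixed at half the most. Time passes only in rows, so rows that repeat a pose let the fingers close. It gives the time, the measured TCP pose, the force, the opening and the grip force at its end, in the units of the state.
- telemetry.observe(): the state, without advancing time (a new reading comes with each control period).
- eyes.snapshot(name): name is "scene" or "top"; returns a dict with "pixels" (480x640x3 uint8, blue, green, red), "intrinsics" (3x3 intrinsics, pixels), "k1" (the pictures are not rectified: a ray, as slopes to the right and down, at radius r is drawn at 1 + k1 r^2 times it, then the intrinsics apply), "cam_to_world" (4x4, takes a point from camera to world coordinates). Camera axes: x right, y down, z forward; pixel columns grow to the right and rows downward; lengths in m; the calibration is good to about 2 mm. A picture is of the moment at which its call begins. There is no depth.
- job.sign_off(): hands the job in; it is judged then, once.
The state is a dict: "time": time; "joints": joint angles; "qd": joint speeds; "effort": joint torques, N m; "tool_pos": TCP position; "tcp_rot": TCP orientation; "wrist_force": force on the tool from outside, world axes, zero at the start; "ft_torque": the same for the moment, N m; "width": finger opening in m; "finger_force": force on a finger pad.
Only numpy, scipy, OpenCV 4.12 (cv2) and the standard library are available. Lean on these libraries where they do the work, as an engineer would, in place of code of your own. Each camera call takes 0.05 s, during which the arm holds its last target. There are 200 camera calls.

## Working session

There is one attempt and no reset: what is moved stays moved. The work goes in short steps, Python scripts to look and compute and a tool call to move; the robot and the scene stay as the last step left them, time stands still between calls to the robot, and variables do not carry over. Pictures are saved under pics/ and viewed, at most 10 in all, crops included, and the job is handed in when it is done.

Besides the shell and the picture viewer there is one more tool, called after "Call:" as a command line: name --argument value ..., lists and objects as JSON in quotes. drive_tool: Moves the arm, as the interface text tells. Its arguments: {"type":"object","properties":{"commands":{"type":"array"}},"required":["commands"]}

```bash
mkdir -p pics; python3 - <<'E'
from plant import telemetry, eyes, job, r
import cv2,pickle
s=telemetry.observe();print(s['time'],s['tool_pos'],s['tcp_rot'],s['width'],r.grip_depth)
d={}
for n in('scene','top'):
    d[n]=eyes.snapshot(n);cv2.imwrite(f'pics/{n}0.png',d[n]['pixels']);print(d[n]['intrinsics'],d[n]['k1'],d[n]['cam_to_world'])
pickle.dump(d,open('d0.pkl','wb'))
E
```

```text
0.0 [0.18001961 0.62399746 0.22147774] [[-9.60840078e-01  2.77103130e-01 -4.47564323e-04]
 [ 2.77103481e-01  9.60838339e-01 -1.82973631e-03]
 [-7.69886991e-05 -1.88210561e-03 -9.99998226e-01]] 0.08721051552894123 0.0187
[[526.8538398    0.         315.81695839]
 [  0.         526.8538398  235.14796121]
 [  0.           0.           1.        ]] -0.11453954004901086 [[-0.57061525  0.70233635 -0.42558417  0.98832414]
 [ 0.82121231  0.48985609 -0.29266251  0.46640204]
 [ 0.00292748 -0.51649265 -0.85628662  1.09717198]
 [ 0.          0.          0.          1.        ]]
[[615.04014851   0.         320.11179616]
 [  0.         615.04014851 236.03273784]
 [  0.           0.           1.        ]] 0.031172073989400247 [[-0.00897858 -0.99823767  0.05865951  0.42488632]
 [-0.99995689  0.00882426 -0.00288927  0.11016614]
 [ 0.00236655 -0.05868292 -0.99827387  1.22607356]
 [ 0.          0.          0.          1.        ]]
```

View pics/top0.png

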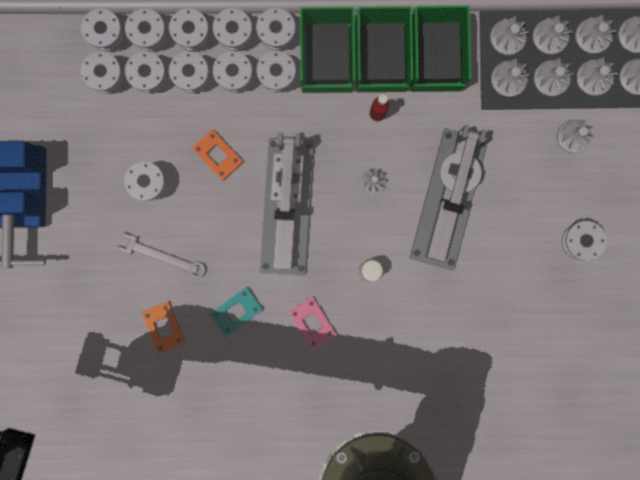

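View pics/scene0.png

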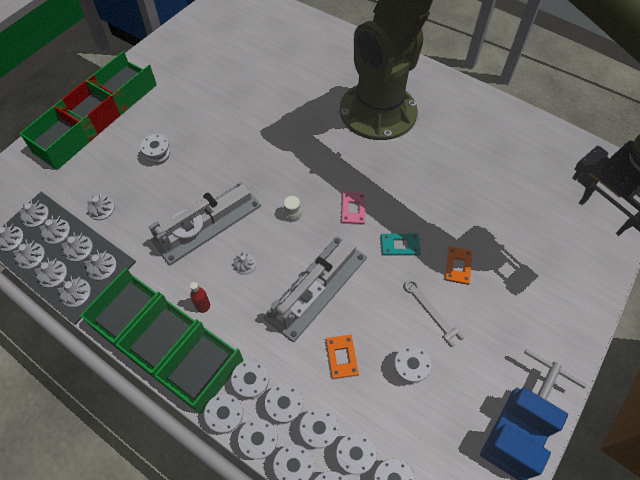

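The top view shows the plate's fixture at about px (287,205), hinge at the top (v≈138), with the handle at (285,214). The disc's fixture is on the right, around (450,200). I'll enlarge the plate's fixture and measure the foot.

```bash
cat > h.py <<'E'
import numpy as np,cv2
def ray(d,uv):
    K=d['intrinsics'];k=d['k1'];p=(np.array(uv,float)-K[:2,2])/[K[0,0],K[1,1]]
    q=p.copy()
    for _ in range(20): q=p/(1+k*(q@q))
    T=d['cam_to_world'];return T[:3,3],T[:3,:3]@np.array([q[0],q[1],1])
def onz(d,uv,z):
    o,v=ray(d,uv);return o+v*(z-o[2])/v[2]
def proj(d,P):
    T=d['cam_to_world'];c=T[:3,:3].T@(np.array(P)-T[:3,3]);q=c[:2]/c[2];q=q*(1+d['k1']*(q@q));K=d['intrinsics']
    return q*[K[0,0],K[1,1]]+K[:2,2]
E
python3 - <<'E'
from h import *
import pickle
d=pickle.load(open('d0.pkl','rb'));t=d['top'];im=t['pixels']
print([im[v,265:312].mean(1).astype(int).tolist() for v in (200,250)])
c=im[125:280,250:325];cv2.imwrite('pics/c1.png',cv2.resize(c,None,fx=3.8,fy=3.8,interpolation=cv2.INTER_CUBIC))
s=d['scene']['pixels'][225:345,255:375];cv2.imwrite('pics/c2.png',cv2.resize(s,None,fx=5,fy=5,interpolation=cv2.INTER_CUBIC))
E
python3 -c "
import cv2,numpy as np
a=cv2.imread('pics/c1.png');b=cv2.imread('pics/c2.png')[:589,:500]
h=min(a.shape[0],b.shape[0]);cv2.imwrite('pics/c3.png',np.hstack([a[:h],b[:h]]));print(a.shape)"
```

```text
[[116, 114, 115, 111, 113, 118, 121, 125, 127, 130, 127, 131, 135, 139, 139, 139, 150, 147, 145, 146, 145, 142, 142, 142, 122, 91, 84, 84, 86, 85, 86, 86, 94, 115, 124, 99, 73, 71, 66, 70, 68, 72, 83, 95, 95, 89, 113], [115, 114, 117, 114, 111, 116, 114, 112, 117, 136, 152, 156, 154, 150, 152, 150, 150, 148, 148, 149, 149, 151, 152, 148, 149, 145, 127, 93, 71, 67, 65, 71, 76, 91, 109, 115, 114, 115, 113, 113, 110, 100, 89, 110, 133, 141, 140]]
(589, 285, 3)
```

View pics/c3.png

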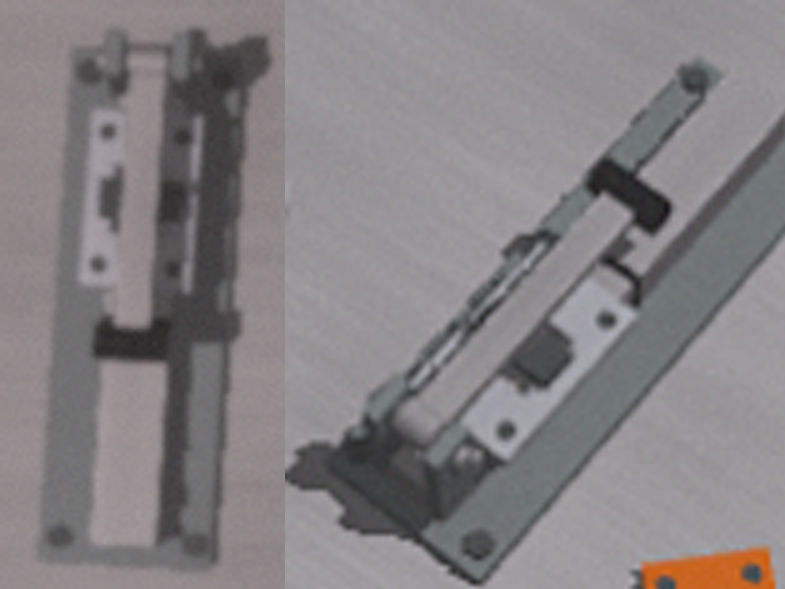

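The crop shows the foot corners in the top view at crop px (38,560), (213,567) and (72,47). The bed front end is at (90,543)–(157,547), the handle at about (133,338), and the plate's left edge runs (92,112)–(80,285). Scene crop: handle at about (345,195).

```bash
python3 - <<'E'
from h import *
import pickle
d=pickle.load(open('d0.pkl','rb'));t=d['top'];s=d['scene']
f=lambda x,y:((x+.5)/3.8+250-.5,(y+.5)/3.8+125-.5)
g=lambda x,y:((x-285+.5)/5+255-.5,(y+.5)/5+225-.5)
FL,FR,BL=[onz(t,f(*p),.01)[:2] for p in((38,560),(213,567),(72,47))]
print('foot',FL,FR,BL,np.linalg.norm(FL-FR),np.linalg.norm(FL-BL))
BSa,BSb=[onz(s,g(*p),.01)[:2] for p in((718,65),(484,582))]
print('scene front corner?, back right?',BSa,BSb)
b1,b2=[onz(t,f(*p),.04)[:2] for p in((90,543),(157,547))];print('bed front',b1,b2,(b1+b2)/2)
p1,p2=[onz(t,f(*p),.048)[:2] for p in((92,112),(80,285))];print('plate left edge',p1,p2,np.linalg.norm(p1-p2))
h=onz(t,f(133,338),.085);print('handle',h,onz(s,g(630,190),.085))
e=(BL-FL);e/=np.linalg.norm(e);print('yaw',np.arctan2(e[1],e[0]))
e2=p1-p2;print('yaw plate',np.arctan2(e2[1],e2[0]))
# refined: vertical line fits of foot left edge & handle line
C=FL+(BL-FL)/2+(FR-FL)/2;print('origin',C)
yaw=np.arctan2(e[1],e[0])
for nm,l in(('C',(-.135,.045,.01)),('h',(-.025,0,.087)),('bf',(-.125,0,.04)),('line',(-.01,.017,.04))):
    x,y,z=l;P=[C[0]+x*np.cos(yaw)-y*np.sin(yaw),C[1]+x*np.sin(yaw)+y*np.cos(yaw),z];print(nm,P,proj(t,P))
E
```

```text
foot [0.4263299  0.22658357] [0.42186668 0.13578409] [0.69536589 0.20778044] 0.0909091107652071 0.2696922734398212
scene front corner?, back right? [0.41873071 0.14880849] [0.69355132 0.20916429]
bed front [0.43464579 0.1973641 ] [0.4323114  0.16344442] [0.4334786  0.18040426]
plate left edge [0.65346278 0.19472864] [0.56512348 0.20124564] 0.0885793611702635
handle [0.53439943 0.17254797 0.085     ] [0.53286452 0.17415992 0.085     ]
yaw -0.06977731823512746
yaw plate -0.07363899238511133
origin [0.55861628 0.17178226]
C [np.float64(0.42708223137184936), np.float64(0.22608505515006933), 0.01] [259.88341389 271.61554371]
h [np.float64(0.5336771200152586), np.float64(0.17352528236613135), 0.087] [284.04836897 213.86822647]
bf [np.float64(0.4339204649635614), np.float64(0.18049735328492614), 0.04] [282.08258343 267.82304295]
line [np.float64(0.5498258703292083), np.float64(0.18943810308710066), 0.04] [277.1434293  207.92801669]
```

Call:
drive_tool --commands '[{"xyz":[-29,-21,4],"angular":[0,0,-0.026],"hand":1},{"xyz":[-58,-42,8],"angular":[0,0,-0.052],"hand":1},{"xyz":[-87,-63,11],"angular":[0,0,-0.079],"hand":1},{"xyz":[-116,-84,15],"angular":[0,0,-0.105],"hand":1},{"xyz":[-145,-104,19],"angular":[0,0,-0.132],"hand":1},{"xyz":[-174,-125,23],"angular":[0,0,-0.158],"hand":1},{"xyz":[-203,-146,26],"angular":[0,0,-0.185],"hand":1},{"xyz":[-232,-167,30],"angular":[0,0,-0.211],"hand":1}]'

```text
time: 0.77
tool_pos: [0.3575, 0.3981, 0.1922]
tcp_rot: [[-0.998, 0.068, -0.0], [0.068, 0.998, -0.0], [0.0, -0.0, -1.0]]
wrist_force: [0.6, -0.1, 0.3]
width: 0.0873
finger_force: 0.0
```

Call:
drive_tool --commands '[{"xyz":[-24,-27,5],"angular":[0,0,0],"hand":1},{"xyz":[-48,-53,10],"angular":[0,0,0],"hand":1},{"xyz":[-72,-80,15],"angular":[0,0,0],"hand":1},{"xyz":[-96,-106,20],"angular":[0,0,0],"hand":1},{"xyz":[-120,-133,30],"angular":[0,0,0],"hand":1},{"xyz":[-144,-159,40],"angular":[0,0,0],"hand":1},{"xyz":[-168,-186,50],"angular":[0,0,0],"hand":1},{"xyz":[-191,-212,62],"angular":[0,0,0],"hand":1}]'

```text
time: 1.43
tool_pos: [0.5335, 0.1733, 0.1303]
tcp_rot: [[-0.998, 0.07, 0.001], [0.07, 0.998, 0.0], [-0.001, 0.0, -1.0]]
wrist_force: [0.9, 0.3, 0.2]
width: 0.0873
finger_force: 0.0
```

Call:
drive_tool --commands '[{"xyz":[0,0,15],"angular":[0,0,0],"hand":0.9},{"xyz":[0,0,30],"angular":[0,0,0],"hand":0.9},{"xyz":[0,0,45],"angular":[0,0,0],"hand":0.8},{"xyz":[0,0,60],"angular":[0,0,0],"hand":0.8},{"xyz":[0,0,71],"angular":[0,0,0],"hand":0.8},{"xyz":[0,0,71],"angular":[0,0,0],"hand":0.8}]'

```text
time: 1.93
tool_pos: [0.5304, 0.1743, 0.0568]
tcp_rot: [[-0.998, 0.07, -0.005], [0.07, 0.998, -0.002], [0.004, -0.002, -1.0]]
wrist_force: [-0.4, -0.2, -1.0]
width: 0.0702
finger_force: 0.0
```

```bash
python3 - <<'E'
from plant import eyes,telemetry
import cv2
s=telemetry.observe();print(s['tool_pos'],s['wrist_force'],s['width'])
cv2.imwrite('pics/s2.png',cv2.resize(eyes.snapshot('scene')['pixels'][180:340,240:400],None,fx=3.7,fy=3.7))
E
```

```text
[0.53043195 0.17431251 0.05680386] [-0.399331   -0.24030363 -0.95277639] 0.07023724640315294
```

View pics/s2.png

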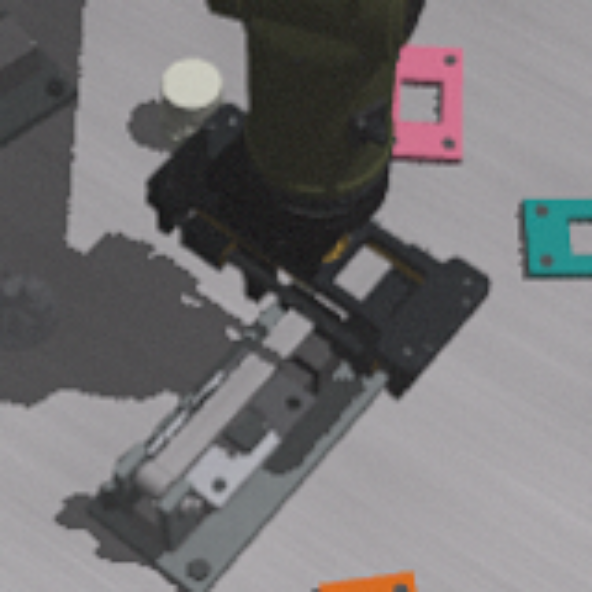

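The picture shows the gripper body straddling the bar's handle end, at about (300,320), with nothing touched. I'll correct by 3 mm and close on the handle.

Call:
drive_tool --commands '[{"xyz":[-3,0,-2],"angular":[0,0,0],"hand":0.8},{"xyz":[-3,0,-2],"angular":[0,0,0],"hand":0.5},{"xyz":[-3,0,-2],"angular":[0,0,0],"hand":0.3},{"xyz":[-3,0,-2],"angular":[0,0,0],"hand":0.2},{"xyz":[-3,0,-2],"angular":[0,0,0],"hand":0.2},{"xyz":[-3,0,-2],"angular":[0,0,0],"hand":0.2}]'

```text
time: 2.48
tool_pos: [0.5357, 0.1749, 0.0619]
tcp_rot: [[-0.998, 0.07, 0.001], [0.07, 0.998, 0.0], [-0.0, 0.0, -1.0]]
wrist_force: [0.8, 0.1, -1.3]
width: 0.0442
finger_force: 0.0
```

Call:
drive_tool --commands '[{"xyz":[2,0,2],"angular":[0,0,0],"hand":0.2},{"xyz":[2,0,2],"angular":[0,0,0],"hand":0.2},{"xyz":[2,0,2],"angular":[0,0,0],"hand":0.2},{"xyz":[2,0,2],"angular":[0,0,0],"hand":0.2}]'

```text
time: 2.82
tool_pos: [0.5339, 0.1739, 0.0598]
tcp_rot: [[-0.998, 0.07, 0.001], [0.07, 0.998, -0.001], [-0.001, -0.001, -1.0]]
wrist_force: [0.6, -3.9, 3.8]
width: 0.0353
finger_force: 30.0
```

Call:
drive_tool --commands '[{"xyz":[-1,0,-14],"angular":[0,0,0],"hand":0.2},{"xyz":[-3,0,-28],"angular":[0,0,0],"hand":0.2},{"xyz":[-6,0,-41],"angular":[0,0,0],"hand":0.2},{"xyz":[-11,0,-54],"angular":[0,0,0],"hand":0.2},{"xyz":[-17,0,-67],"angular":[0,0,0],"hand":0.2},{"xyz":[-24,0,-79],"angular":[0,0,0],"hand":0.2},{"xyz":[-33,0,-90],"angular":[0,0,0],"hand":0.2},{"xyz":[-42,0,-100],"angular":[0,0,0],"hand":0.2}]'

```text
time: 3.48
tool_pos: [0.5724, 0.1712, 0.1579]
tcp_rot: [[-0.998, 0.07, -0.008], [0.07, 0.998, -0.002], [0.008, -0.003, -1.0]]
wrist_force: [-3.5, -2.9, -3.6]
width: 0.0355
finger_force: 30.0
```

Call:
drive_tool --commands '[{"xyz":[-11,0,-9],"angular":[0,0,0],"hand":0.2},{"xyz":[-22,0,-17],"angular":[0,0,0],"hand":0.2},{"xyz":[-34,0,-24],"angular":[0,0,0],"hand":0.2},{"xyz":[-47,0,-30],"angular":[0,0,0],"hand":0.2},{"xyz":[-60,0,-35],"angular":[0,0,0],"hand":0.2},{"xyz":[-74,0,-38],"angular":[0,0,0],"hand":0.2},{"xyz":[-87,0,-39],"angular":[0,0,0],"hand":0.2},{"xyz":[-87,0,-39],"angular":[0,0,0],"hand":0.2}]'

```text
time: 4.15
tool_pos: [0.6637, 0.1648, 0.1995]
tcp_rot: [[-0.997, 0.071, 0.001], [0.071, 0.997, -0.001], [-0.001, -0.001, -1.0]]
wrist_force: [-0.9, -2.8, 5.5]
width: 0.0357
finger_force: 30.0
```

Call:
drive_tool --commands '[{"xyz":[0,0,0],"angular":[0,0,0],"hand":0.2},{"xyz":[0,0,0],"angular":[0,0,0],"hand":0.7},{"xyz":[0,0,0],"angular":[0,0,0],"hand":0.7},{"xyz":[0,0,0],"angular":[0,0,0],"hand":0.7},{"xyz":[0,0,-15],"angular":[0,0,0],"hand":0.7},{"xyz":[0,0,-35],"angular":[0,0,0],"hand":0.7},{"xyz":[0,0,-50],"angular":[0,0,0],"hand":0.9},{"xyz":[0,0,-50],"angular":[0,0,0],"hand":0.9}]'

```text
time: 4.82
tool_pos: [0.6634, 0.1671, 0.252]
tcp_rot: [[-0.998, 0.069, 0.005], [0.069, 0.998, 0.002], [-0.005, 0.003, -1.0]]
wrist_force: [0.8, -0.3, 1.0]
width: 0.0674
finger_force: 0.0
```

Call:
drive_tool --commands '[{"xyz":[20,0,0],"angular":[0,0,0],"hand":1},{"xyz":[40,-1,0],"angular":[0,0,0],"hand":1},{"xyz":[60,-2,0],"angular":[0,0,0],"hand":1},{"xyz":[85,-3,10],"angular":[0,0,0],"hand":1},{"xyz":[85,-3,40],"angular":[0,0,0],"hand":1},{"xyz":[85,-3,70],"angular":[0,0,0],"hand":1},{"xyz":[85,-3,92],"angular":[0,0,0],"hand":1},{"xyz":[85,-3,92],"angular":[0,0,0],"hand":1}]'

```text
time: 5.48
tool_pos: [0.5728, 0.1684, 0.1502]
tcp_rot: [[-0.998, 0.069, -0.01], [0.069, 0.998, -0.003], [0.01, -0.004, -1.0]]
wrist_force: [-1.7, -0.2, -0.5]
width: 0.0874
finger_force: 0.0
```

```bash
python3 - <<'E'
from plant import eyes,telemetry
import cv2,pickle
s=telemetry.observe();print(s['tool_pos'],s['wrist_force'],s['width'])
d=eyes.snapshot('scene');pickle.dump(d,open('d3.pkl','wb'));cv2.imwrite('pics/s3.png',cv2.resize(d['pixels'][180:340,240:400],None,fx=3.7,fy=3.7))
E
```

```text
[0.572762   0.16835727 0.15020337] [-1.74928636 -0.22780303 -0.47826886] 0.08738317978741524
```

View pics/s3.png

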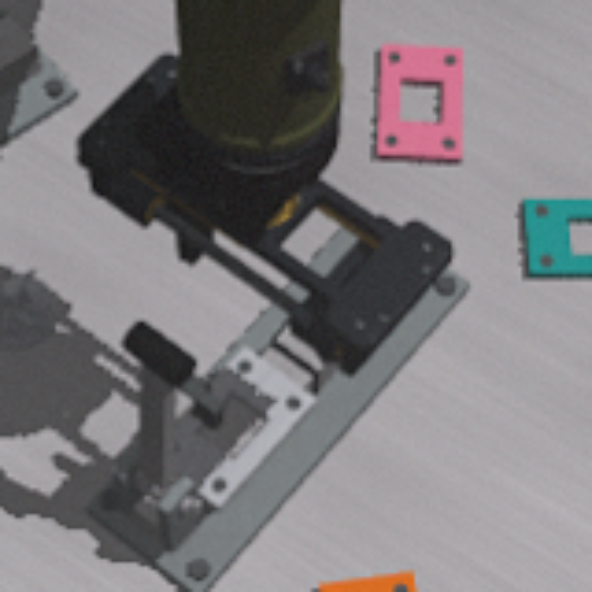

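The bar stands upright (handle at crop px (160,352)), and the plate is still in place with its near front corner at about (320,393) and near rear corner at about (210,500).

```bash
python3 - <<'E'
from h import *
import pickle
d=pickle.load(open('d3.pkl','rb'));y=-.07;R=np.array([[np.cos(y),np.sin(y)],[-np.sin(y),np.cos(y)]])
for p in((250,346),(320,393),(214,504)):
    P=onz(d,(240+p[0]/3.7-.4,180+p[1]/3.7-.4),.048)[:2];print(p,P,R@(P-[.5587,.1716]))
E
```

```text
(250, 346) [0.5591015  0.14841199] [ 0.00202235 -0.02310314]
(320, 393) [0.56087637 0.20065071] [0.00013916 0.02913178]
(214, 504) [0.65443284 0.19037262] [0.09418538 0.02542247]
```

Call:
drive_tool --commands '[{"xyz":[0,2,20],"angular":[0,0,0],"hand":1},{"xyz":[0,2,40],"angular":[0,0,0],"hand":1},{"xyz":[0,2,60],"angular":[0,0,0],"hand":1},{"xyz":[0,2,80],"angular":[0,0,0],"hand":1},{"xyz":[0,2,100],"angular":[0,0,0],"hand":1},{"xyz":[0,2,115],"angular":[0,0,0],"hand":1},{"xyz":[0,2,121],"angular":[0,0,0],"hand":1},{"xyz":[0,2,121],"angular":[0,0,0],"hand":1}]'

```text
time: 6.2
tool_pos: [0.5771, 0.171, 0.0351]
tcp_rot: [[-0.998, 0.07, -0.001], [0.07, 0.998, -0.0], [0.001, -0.0, -1.0]]
wrist_force: [0.4, 0.8, 0.3]
width: 0.0867
finger_force: 0.0
```

Call:
drive_tool --commands '[{"xyz":[0,0,0],"angular":[0,0,0],"hand":1},{"xyz":[0,0,0],"angular":[0,0,0],"hand":1}]'

```text
time: 6.37
tool_pos: [0.5787, 0.1713, 0.0373]
tcp_rot: [[-0.998, 0.07, 0.003], [0.07, 0.998, 0.001], [-0.003, 0.001, -1.0]]
wrist_force: [0.4, 0.1, 0.0]
width: 0.0875
finger_force: 0.0
```

Call:
drive_tool --commands '[{"xyz":[0,0,4],"angular":[0,0,0],"hand":1},{"xyz":[0,0,8],"angular":[0,0,0],"hand":0.8},{"xyz":[0,0,8],"angular":[0,0,0],"hand":0.7},{"xyz":[0,0,8],"angular":[0,0,0],"hand":0.6},{"xyz":[0,0,8],"angular":[0,0,0],"hand":0.5},{"xyz":[0,0,8],"angular":[0,0,0],"hand":0.5},{"xyz":[0,0,8],"angular":[0,0,0],"hand":0.5},{"xyz":[0,0,8],"angular":[0,0,0],"hand":0.5}]'

```text
time: 7.03
tool_pos: [0.5774, 0.1711, 0.0277]
tcp_rot: [[-0.998, 0.07, 0.0], [0.07, 0.998, 0.0], [-0.0, 0.0, -1.0]]
wrist_force: [0.2, 0.3, -0.9]
width: 0.0552
finger_force: 30.0
```

Call:
drive_tool --commands '[{"xyz":[6,0,0],"angular":[0,0,0],"hand":0.5},{"xyz":[14,0,0],"angular":[0,0,0],"hand":0.5},{"xyz":[22,0,0],"angular":[0,0,0],"hand":0.5},{"xyz":[30,0,0],"angular":[0,0,0],"hand":0.5},{"xyz":[38,0,0],"angular":[0,0,0],"hand":0.5},{"xyz":[46,0,0],"angular":[0,0,0],"hand":0.5},{"xyz":[54,0,0],"angular":[0,0,0],"hand":0.5},{"xyz":[60,0,0],"angular":[0,0,0],"hand":0.5}]'

```text
time: 7.7
tool_pos: [0.5165, 0.1753, 0.0277]
tcp_rot: [[-0.998, 0.069, -0.0], [0.069, 0.998, 0.0], [0.0, 0.0, -1.0]]
wrist_force: [1.4, -0.2, -1.0]
width: 0.0553
finger_force: 30.0
```

Call:
drive_tool --commands '[{"xyz":[8,0,0],"angular":[0,0,0],"hand":0.5},{"xyz":[16,0,0],"angular":[0,0,0],"hand":0.5},{"xyz":[24,0,0],"angular":[0,0,0],"hand":0.5},{"xyz":[32,0,0],"angular":[0,0,0],"hand":0.5},{"xyz":[40,0,0],"angular":[0,0,0],"hand":0.5},{"xyz":[50,0,0],"angular":[0,0,0],"hand":0.5},{"xyz":[60,0,0],"angular":[0,0,0],"hand":0.5},{"xyz":[60,0,0],"angular":[0,0,0],"hand":0.5}]'

```text
time: 8.37
tool_pos: [0.4553, 0.1794, 0.0276]
tcp_rot: [[-0.998, 0.069, -0.002], [0.069, 0.998, 0.0], [0.002, -0.0, -1.0]]
wrist_force: [-3.4, -0.1, 3.1]
width: 0.0554
finger_force: 30.0
```

Call:
drive_tool --commands '[{"xyz":[0,0,0],"angular":[0,0,0],"hand":0.5},{"xyz":[0,0,0],"angular":[0,0,0],"hand":0.7},{"xyz":[0,0,0],"angular":[0,0,0],"hand":0.9},{"xyz":[0,0,0],"angular":[0,0,0],"hand":0.9},{"xyz":[0,0,0],"angular":[0,0,0],"hand":0.9},{"xyz":[0,0,-10],"angular":[0,0,0],"hand":0.9},{"xyz":[0,0,-30],"angular":[0,0,0],"hand":0.9},{"xyz":[0,0,-60],"angular":[0,0,0],"hand":0.9}]'

```text
time: 9.03
tool_pos: [0.4559, 0.1781, 0.0865]
tcp_rot: [[-0.998, 0.07, -0.004], [0.07, 0.998, -0.003], [0.004, -0.003, -1.0]]
wrist_force: [-0.2, 0.9, -0.2]
width: 0.078
finger_force: 0.0
```

Call:
drive_tool --commands '[{"xyz":[0,0,-30],"angular":[0,0,0],"hand":0.9},{"xyz":[0,0,-60],"angular":[0,0,0],"hand":0.9},{"xyz":[0,0,-90],"angular":[0,0,0],"hand":0.9},{"xyz":[0,30,-90],"angular":[0,0,0],"hand":0.9},{"xyz":[0,70,-90],"angular":[0,0,0],"hand":0.9},{"xyz":[0,110,-90],"angular":[0,0,0],"hand":0.9},{"xyz":[0,150,-90],"angular":[0,0,0],"hand":0.9},{"xyz":[0,190,-90],"angular":[0,0,0],"hand":0.9}]'

```text
time: 9.7
tool_pos: [0.4711, 0.3706, 0.1786]
tcp_rot: [[-0.998, 0.07, 0.001], [0.07, 0.998, 0.001], [-0.001, 0.001, -1.0]]
wrist_force: [0.9, 0.3, -0.8]
width: 0.0781
finger_force: 0.0
```

Call:
drive_tool --commands '[{"xyz":[0,40,0],"angular":[0,0,0],"hand":0.9},{"xyz":[0,80,0],"angular":[0,0,0],"hand":0.9},{"xyz":[0,100,0],"angular":[0,0,0],"hand":0.9},{"xyz":[0,100,0],"angular":[0,0,0],"hand":0.9}]'

```text
time: 10.03
tool_pos: [0.4753, 0.4748, 0.1771]
tcp_rot: [[-0.998, 0.063, -0.001], [0.063, 0.998, 0.003], [0.001, 0.002, -1.0]]
wrist_force: [-1.2, 0.4, 1.0]
width: 0.0784
finger_force: 0.0
```

```bash
python3 - <<'E'
from plant import eyes,telemetry
import cv2,pickle
s=telemetry.observe();print(s['time'],s['tool_pos'],s['wrist_force'],s['width'])
d=eyes.snapshot('top');pickle.dump(d,open('d4.pkl','wb'));cv2.imwrite('pics/t4.png',cv2.resize(d['pixels'][125:280,230:335],None,fx=3.8,fy=3.8,interpolation=cv2.INTER_CUBIC))
E
```

```text
10.0333 [0.47528397 0.47483621 0.17707366] [-1.15009394  0.42236012  1.01256524] 0.07839081689199404
```

View pics/t4.png

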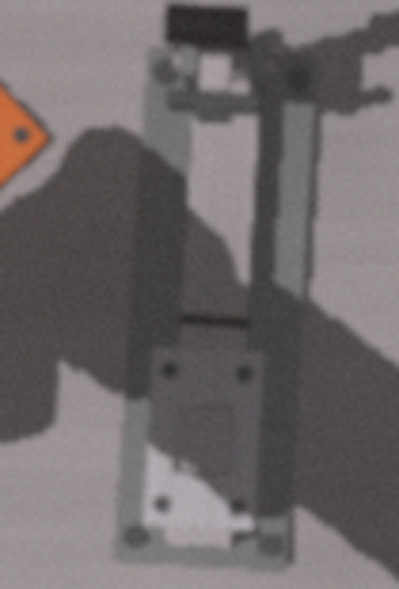

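The plate lies square, with corners at about (155,347), (263,352), (142,525) and (253,530). It is past the dark line at v≈320, and the bar is upright (handle at (206,27)). Quick number check before signing off.

```bash
python3 - <<'E'
from h import *
import pickle
from plant import job,telemetry
d=pickle.load(open('d4.pkl','rb'));y=-.07;R=np.array([[np.cos(y),np.sin(y)],[-np.sin(y),np.cos(y)]])
c=R@(onz(d,(230+203.5/3.8-.4,125+438.5/3.8-.4),.048)[:2]-[.5587,.1716]);print(c)
if -.105<c[0]<-.055 and abs(c[1])<.010: print(job.sign_off())
E
```

```text
[-0.07182346  0.00107187]
the job is handed in; nothing more can be done
None
```

The job is handed in at about 10 s of the 45 s allowed: the clamp bar is upright, and the rectangular plate lies flat and square on the front half of the bed, its centre measured about 72 mm in front of the fixture origin and 1 mm off the middle line; I never moved the disc's fixture, and sign-off returned no verdict.

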